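# Open the label printer for a new roll

### The arm

A 7-joint arm with a two-finger parallel gripper is mounted at the origin on the work surface. World frame = base frame: x ahead of the robot, y to its left, z up, the work surface at z = 0. Lengths are in m, angles in degrees, forces in N, time in s.
With the tool pointing down it reaches from about 0.35 to 0.9 m from the base axis. Payload 19.9 kg.
Tool frame: the origin (TCP) lies at the very end of the fingers, on their centre line; the grasp point (between the pads) lies 19 mm behind it; x points along the fingers, y is the direction in which the jaws open and shut, and the axes are right-handed (so a half turn about x gives the same grasp; the last joint's range is limited). The gripper opens to 94 mm and grips with 3 to 60 N. Pads are 16 mm wide; open, the fingers measure 119 mm over their backs; the gripper's body (75 mm by 177 mm) begins 78 mm behind the grasp point.
Start: joints at [70.56, 23.915, -0.59, 92.452, 0.269, 63.638, -3.037], TCP at [0.183, -0.597, 0.205] pointing down, gripper open.
Joint ranges: [-161.28, 161.28], [-22.2, 115.67], [-73.04, 71.86], [3.21, 147.25], [-68.34, 248.33], [10.77, 114.83], [-161.83, 161.83]. Speed limits (degrees/s): [108.29, 108.29, 136.94, 136.94, 172.46, 172.46, 172.46].

### API

Orientations are given as a 3x3 rotation matrix whose columns are the frame's x, y, z axes.
In Python, from rig import env gives the robot as it stands. The module is installed in compiled form; this text tells all that it offers. Calls block until the motion is done:
- env.move_ptp(position, orientation): joint-space move of the TCP to a pose.
- env.move_l(position, max_speed=0.15, rot=None): straight line of the TCP; rot=None keeps the orientation; max_speed is the mean speed in m/s.
- env.move_joints(angles): joint-space move.
- env.gripper_to(opening): finger opening in m; the grip force is fixed at half the most; returns when the fingers have stopped.
- env.pause(seconds).
- env.solve_ik(position, orientation): joint angles nearest the present ones, or None.
- env.sense(): the state.
- env.camera(name): name is "side" or "top"; returns the picture (480x640x3 uint8, red, green, blue); there is no depth.
- env.calibration(name): a dict with "vfov" (degrees; the focal length in pixels is half the picture's height over the tangent of half this angle, whatever the lens; pixels are square), "cx", "cy" (the principal point, pixels), "k1" (the pictures are not rectified: a ray, as slopes to the right and down, at radius r is drawn at 1 + k1 r^2 times it, then the intrinsics apply), "rvec" (rotation vector, rad) and "tvec" (3), from world to camera coordinates, as OpenCV has them. Camera axes: x right, y down, z forward; pixel columns grow to the right and rows downward; lengths in m; the calibration is good to about 2 mm. A picture is of the moment at which its call begins. calibration takes no time and is no camera call.
A pose or a line that the arm cannot do raises env.IKError and nothing moves.
- env.finish_job(): hands the job in, once; it reports no verdict.
The state is a dict: "t": time; "joint_positions": joint angles; "qd": joint speeds; "joint_efforts": joint torques, N m; "ee_pos": TCP position; "eef_rot": TCP orientation; "wrist_force": force on the tool from outside, world axes, zero at the start; "ft_torque": the same for the moment, N m; "opening": finger opening in m.
Only numpy, scipy, OpenCV 4.12 (cv2) and the standard library are available. Lean on these libraries where they do the work, as an engineer would, in place of code of your own. Each camera call takes 0.05 s, during which the arm holds its last target.

### The job

The roll in the wide label printer on the dispensary counter is due to be changed. Push down the oblong release button on the front deck of the wider of the two printers so that its cover springs fully open, and leave it open. The narrow receipt printer beside it must stay shut.

Things in the scene. Friction and masses are not known exactly. Their poses are not given: they have to be found in the camera images.
- label_release_top (a point): Centre of the top face of the WIDE printer's release button: a black oblong 24 (x) by 44 (y) mm, 10 mm proud of the flat front deck, 90 mm above the counter, mid-deck, 36 mm behind the front edge. z up; x from the printer's front to its back (within 0.3 rad of the robot's forward); y along its front edge. The cover's front wall, 35 mm tall, stands 45 mm from here along +x.
- label_release (a joint): Travel of the wide printer's release button, m: 0 up, 0.006 fully down. Sprung: about 2 N to start it, 6 N fully down; moves straight down and returns by itself. The cover's latch lets go at about 0.004, so push it fully down.
- label_cover (a joint): Cover angle of the WIDE label printer (grey base, white cover; 210 wide, 200 deep, 117 mm high closed), rad: 0 closed and latched, 1.35 at its stop, fully open (nearly upright, edge about 200 mm above the counter). Hinged along the printer's back. Unlatched, its spring lifts it to the stop within 2 s and keeps it there unless something is in the way.
- receipt_cover (a joint): Cover angle of the NARROW receipt printer (120 mm wide, otherwise like the label printer, with the same button, latch and spring), rad: 0 closed and latched, 1.35 open. Must stay closed. It stands beside the wide one; which of the two is on the left varies.

How it is judged:
By the outcome, as a careful person would: the job done as asked, in the order asked, and still so for the second after the job is handed in, with the robot touching nothing.
It also fails if it takes over 35 s, if anything falls off the work surface, if the arm or the gripper's body presses on something with over 40 N, if the wrist force passes 120 N, or if a joint passes its speed limit or range.

## Working session

There is one attempt and no reset: what is moved stays moved. The work goes in short steps, each a Python script; the robot and the scene stay as the last script left them, time stands still between calls to the robot, and variables do not carry over. Pictures are saved under pics/ and viewed, and the job is handed in when it is done.

```bash
mkdir -p pics
python3 - <<'E'
from rig import env
import cv2
for n in("side","top"):
    cv2.imwrite(f"pics/{n}0.png",env.camera(n)[:,:,::-1]); print(env.calibration(n))
s=env.sense(); print(s["t"],s["ee_pos"],s["eef_rot"],s["opening"])
E
```

```text
{'vfov': 48.53726009740353, 'cx': 319.1812438396976, 'cy': 239.85557719116272, 'k1': -0.08251245426669163, 'rvec': array([ 0.33757974, -2.65140475,  1.41262558]), 'tvec': array([0.60886026, 0.17828876, 0.78852069])}
{'vfov': 46.826451305473576, 'cx': 323.2232473200718, 'cy': 245.16400470608184, 'k1': -0.04900871239887338, 'rvec': array([ 2.15898253, -2.21190739,  0.13723534]), 'tvec': array([-0.01226519,  0.60484782,  0.925641  ])}
0.1 [ 0.18328041 -0.59717114  0.20490451] [[-3.90425772e-04  2.93414883e-01 -9.55985122e-01]
 [ 1.02447918e-03 -9.55984576e-01 -2.93415134e-01]
 [-9.99999399e-01 -1.09394369e-03  7.26435768e-05]] 0.09403468045941238
```

View pics/side0.png

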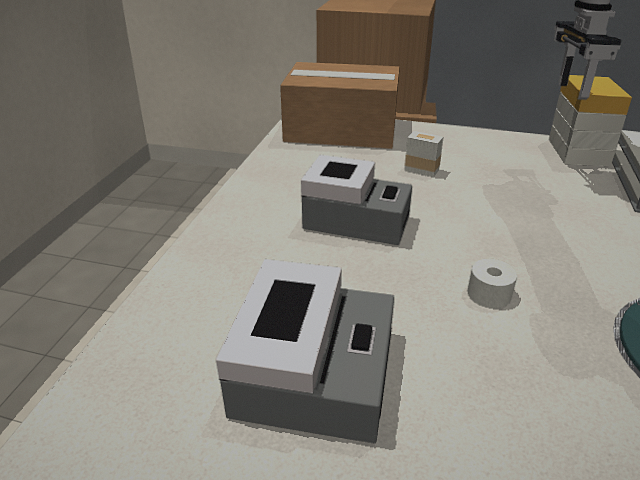

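View pics/top0.png

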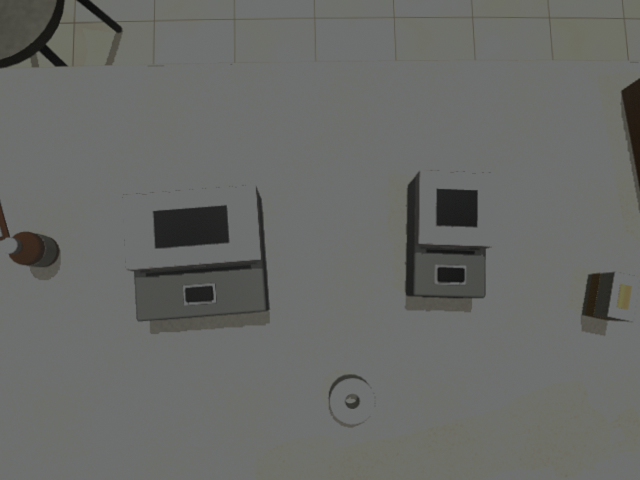

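The wide printer is on the left: its button is at about (199,294) in the top view and (362,338) in the side view. I'll locate the button blob precisely.

```bash
cat > h.py <<'E'
import numpy as np,cv2
from rig import env
def cam(n):
    c=env.calibration(n); f=240/np.tan(np.radians(c["vfov"]/2))
    K=np.array([[f,0,c["cx"]],[0,f,c["cy"]],[0,0,1]]); R=cv2.Rodrigues(c["rvec"])[0]
    return K,np.array([c["k1"],0,0,0,0.]),R,np.asarray(c["tvec"])
def ray(n,uv):
    K,d,R,t=cam(n); p=cv2.undistortPoints(np.array([[uv]],float),K,d)[0,0]
    return -R.T@t, R.T@np.array([p[0],p[1],1])
def onz(n,uv,z):
    o,d=ray(n,uv); return o+d*(z-o[2])/d[2]
def tri(a,b):
    (o1,d1),(o2,d2)=ray("side",a),ray("top",b)
    s=np.linalg.lstsq(np.c_[d1,-d2],o2-o1,rcond=None)[0]
    p,q=o1+s[0]*d1,o2+s[1]*d2; return (p+q)/2,np.linalg.norm(p-q)
E
python3 - <<'E'
from h import *
B={}
for n,(x0,y0,x1,y1),th in(("side",(340,310,388,366),45),("top",(175,278,225,312),22)):
    im=cv2.imread(f"pics/{n}0.png"); g=im[y0:y1,x0:x1].max(2)
    print(n,np.percentile(g,[1,10,30,50,90]))
    nl,l,st,c=cv2.connectedComponentsWithStats((g<th).astype(np.uint8))
    for i in range(1,nl):
        if st[i,4]>20: print(st[i],c[i]+[x0,y0])
    z=cv2.resize(im[y0-40:y1+40,x0-60:x1+60],None,fx=4.5,fy=4.5,interpolation=cv2.INTER_NEAREST)
    cv2.imwrite(f"pics/z_{n}.png",np.clip(z.astype(float)*(2.5 if n=="top" else 1.5),0,255)[:600,:800])
for z in(.08,.09,.1): print(z,onz("side",(362,338),z),onz("top",(199.5,294),z))
print(tri((362,338),(199.5,294)))
# front edge of deck
for uv in((138,318),(265,311)): print(onz("top",uv,.08))
E
```

```text
side [ 13.  28. 106. 107. 110.]
[ 12  14  20  27 442] [361.46606335 336.96606335]
top [29.  32.  79.  80.  91.1]
0.08 [0.52462679 0.17324187 0.08      ] [0.52498132 0.17615056 0.08      ]
0.09 [0.52317044 0.18341791 0.09      ] [0.52484559 0.17421382 0.09      ]
0.1 [0.52171409 0.19359396 0.1       ] [0.52470985 0.17227708 0.1       ]
(array([0.52461778, 0.17565715, 0.08234949]), np.float64(0.00066730505047552))
[0.48879437 0.27520051 0.08      ]
[0.49516901 0.07111404 0.08      ][ WARN:0@0.446] global loadsave.cpp:1063 imwrite_ Unsupported depth image for selected encoder is fallbacked to CV_8U.
```

View pics/z_side.png

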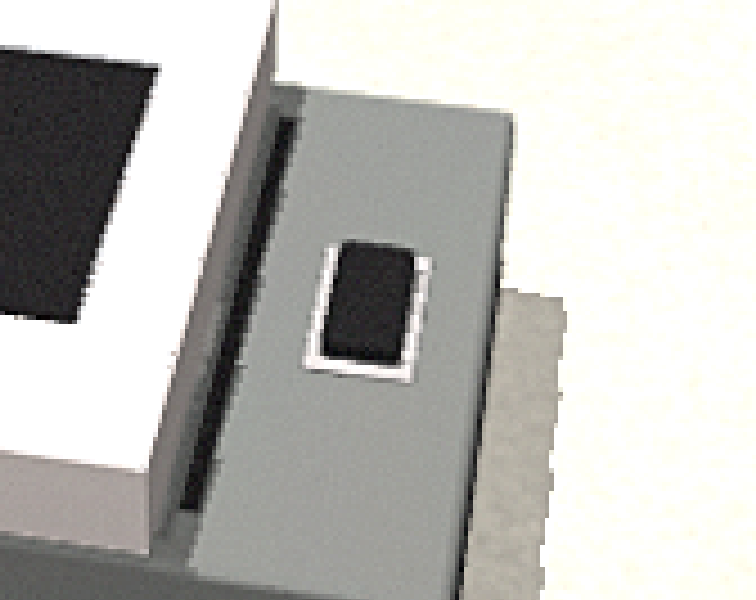

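View pics/z_top.png

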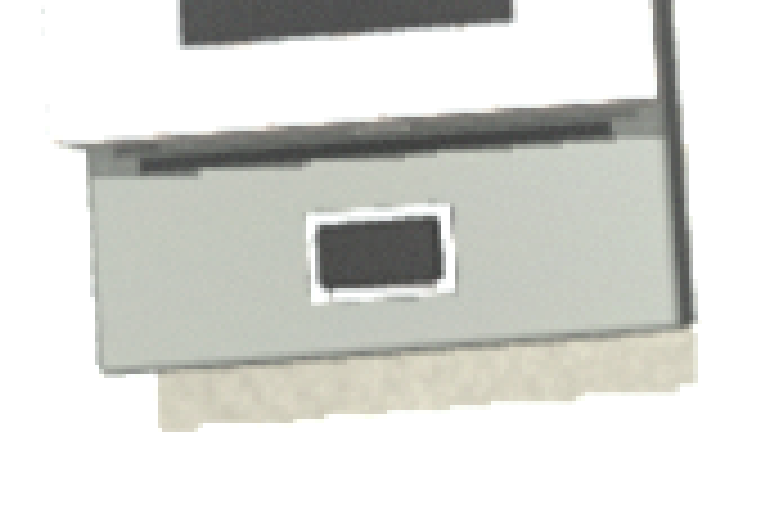

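The side view and the top view agree: button centre is about (0.525, 0.174), z about 0.085–0.09, and yaw about +0.03 rad. The deck front edge measures 0.204 m, close to the 210 mm given. Before the sweep I'll check the boxes along the way.

Run:
```python
from h import *
for n,uv,z in(("side",(398,147),0),("side",(282,138),0),("side",(399,68),.2),("side",(436,175),0),("side",(572,163),0),("side",(436,118),0)): print(uv,onz(n,uv,z).round(3))
print(tri((361.5,336),(199.2,294.4)))
def R(tilt,yaw):
    s,c=np.sin(tilt),np.cos(tilt); x=np.array([s*np.cos(yaw),s*np.sin(yaw),-c])
    y=np.array([np.sin(yaw),-np.cos(yaw),0]); return np.c_[x,y,np.cross(x,y)]
r=R(np.radians(12),.031)
for z in(.35,.15,.08): print(env.solve_ik([.525,.174,z],r))
r[:,1:]*=-1
for z in(.35,.15,.08): print(env.solve_ik([.525,.174,z],r))
```

```text
(398, 147) [ 0.576 -0.643  0.   ]
(282, 138) [ 0.897 -0.622  0.   ]
(399, 68) [ 0.595 -0.685  0.2  ]
(436, 175) [ 0.465 -0.502  0.   ]
(572, 163) [ 0.125 -0.667  0.   ]
(436, 118) [ 0.492 -0.889  0.   ]
(array([0.52470465, 0.17556132, 0.08580182]), np.float64(0.0008648365437559889))
[  39.58950516   11.94562721  -72.34537177   98.93813753   18.70535736
   67.70372129 -125.2522117 ]
[  11.25351493   18.64760057  -41.51061563  114.16447622   25.80840348
   43.44528702 -133.42215358]
[  -0.97621882   22.78089305  -27.55125399  117.40942657   27.79192781
   34.08003001 -135.97818323]
[ 39.36117134  11.80949223 -71.99553367  98.94145929  18.52630751
  67.6506774   54.89642009]
[ 21.50721827  22.60592174 -54.74416012 113.90155829  33.83267251
  46.45396915  40.06146364]
[ 15.57353454  28.25564924 -48.36208771 116.92794978  42.72843214
  39.93106434  31.99841187]
```

```bash
cat >> h.py <<'E'
def R(tilt,yaw,flip=False):
    s,c=np.sin(tilt),np.cos(tilt); x=np.array([s*np.cos(yaw),s*np.sin(yaw),-c])
    y=np.array([np.sin(yaw),-np.cos(yaw),0])*(-1 if flip else 1); return np.c_[x,y,np.cross(x,y)]
E
python3 - <<'E'
from h import *
env.gripper_to(0.0)
p=env.sense()["ee_pos"]
env.move_l([p[0],p[1],.33],.25)
q=np.array(env.sense()["joint_positions"]); q[0]=-18
env.move_joints(q)
s=env.sense(); print(s["t"],s["ee_pos"],s["eef_rot"].round(2),s["opening"])
for f in(0,1):
  for z in(.2,.08): print(f,z,env.solve_ik([.525,.174,z],R(np.radians(12),.031,f)))
E
```

```text
5.2167 [0.60253227 0.16546373 0.32987875] [[-0.    0.96  0.26]
 [-0.    0.26 -0.96]
 [-1.   -0.    0.  ]] 0.0003024800337139091
0 0.2 [ -34.81761447   10.57234621   11.81297531  112.78208087    3.13351643
   45.73895905 -113.60269655]
0 0.08 [ -36.93340581   20.99514812   14.92278383  118.58759021   -1.77435882
   29.89878019 -110.25155997]
1 0.2 [-13.9147759   10.97159567 -11.61727574 112.11458674   9.5676146
  46.46492892  60.71163124]
1 0.08 [-15.51291784  20.84513727 -10.29201488 117.88011129  16.06813201
  31.46819741  53.99170647]
```

Run:
```python
from h import *
r=R(np.radians(12),.031,1)
env.move_ptp([.525,.175,.17],r)
env.move_l([.525,.175,.110],.1)
s=env.sense(); print(s["t"],s["ee_pos"],s["wrist_force"])
a=env.camera("side")[:,:,::-1];b=env.camera("top")[:,:,::-1]
a=cv2.resize(a[230:430,240:440],(400,400));b=cv2.resize(b[200:340,120:280],(400,350)); b=np.clip(b*2.0,0,255)
o=np.zeros((400,800,3));o[:,:400]=a;o[:350,400:]=b
cv2.imwrite("pics/hov.png",o.astype(np.uint8))
```

```text
7.0167 [0.5253715  0.17518056 0.11048964] [ 0.58786705  0.16645004 -0.02456585]
```

View pics/hov.png

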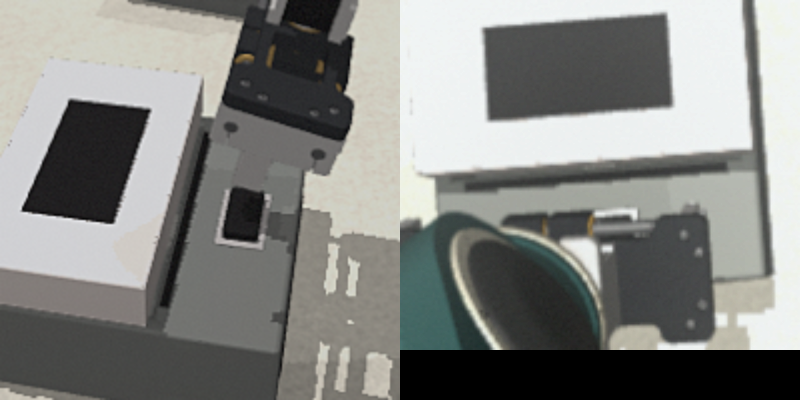

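Run:
```python
from h import *
s=env.sense();p=s["ee_pos"];r=s["eef_rot"]
print(r.round(3))
for n,x0,y0,k in(("side",240,230,2),("top",120,200,2.5)):
    K,d,Rm,t=cam(n)
    P=np.array([p,p-r[:,0]*.097,p+r[:,2]*.008,p-r[:,2]*.008,p+r[:,1]*.0125,p-r[:,1]*.0125,[.5247,.175,.09]])
    uv=cv2.projectPoints(P,Rm,t,K,d)[0][:,0]; print(n,uv.round(1).tolist(),((uv-[x0,y0])*k).round(0).tolist())
a=env.camera("side")[:,:,::-1][240:390,290:490]
cv2.imwrite("pics/hov2.png",cv2.resize(a,(800,600),interpolation=cv2.INTER_CUBIC))
```

```text
[[ 0.209 -0.031  0.977]
 [ 0.007  1.     0.03 ]
 [-0.978  0.     0.209]]
side [[362.2, 321.9], [382.6, 265.8], [356.4, 320.1], [368.1, 323.8], [360.7, 328.4], [363.7, 315.7], [362.1, 333.5]] [[244.0, 184.0], [285.0, 72.0], [233.0, 180.0], [256.0, 188.0], [241.0, 197.0], [247.0, 171.0], [244.0, 207.0]]
top [[196.3, 293.5], [183.2, 307.5], [195.9, 288.5], [196.7, 298.5], [188.3, 293.9], [204.3, 293.1], [199.0, 294.1]] [[191.0, 234.0], [158.0, 269.0], [190.0, 221.0], [192.0, 246.0], [171.0, 235.0], [211.0, 233.0], [198.0, 235.0]]
```

View pics/hov2.png

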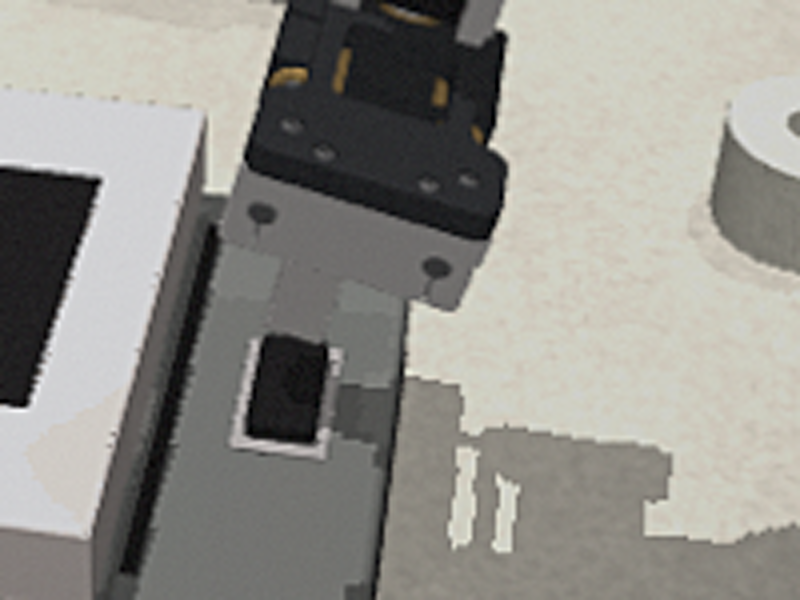

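The tip projects onto the observed finger, directly above the button. Pressing in small force-checked steps.

Run:
```python
from h import *
x,y=.525,.175
f0=env.sense()["wrist_force"][2]
z=.096
while z>.080:
    env.move_l([x,y,z],.04); s=env.sense(); f=s["wrist_force"][2]-f0
    print(round(z,4),s["ee_pos"].round(4),round(f,2),round(s["t"],2))
    if f>12: break
    z-=.0015
env.pause(.3); print(env.sense()["wrist_force"])
b=env.camera("side")[:,:,::-1]
cv2.imwrite("pics/press.png",b)
```

```text
0.096 [0.5249 0.175  0.0958] 0.45 7.67
0.0945 [0.525  0.175  0.0945] -0.0 7.92
0.093 [0.525 0.175 0.093] -0.13 8.17
0.0915 [0.5251 0.1751 0.0916] 2.27 8.42
0.09 [0.5252 0.1751 0.0901] 3.38 8.67
0.0885 [0.5251 0.1751 0.0885] 4.52 8.92
0.087 [0.5251 0.1751 0.0871] 5.3 9.17
0.0855 [0.5251 0.1751 0.0857] 6.72 9.42
0.084 [0.5254 0.1751 0.085 ] 22.5 9.67
[-6.00570122 -2.26324702 22.12909077]
```

View pics/press.png

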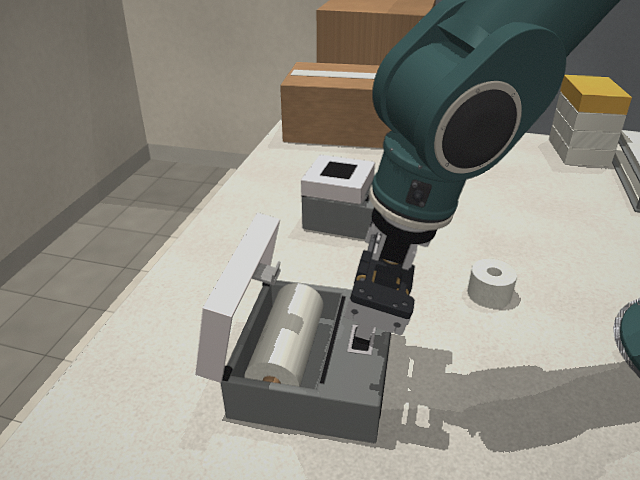

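The button bottomed (force jumped to 22 N) and the wide cover is up; the receipt printer at about (340,190) is shut. Now I'll retreat straight up and toward the robot.

Run:
```python
from h import *
env.move_l([.524,.175,.105],.08)
env.move_l([.44,.165,.22],.15)
env.pause(1.0)
s=env.sense(); print(s["t"],s["ee_pos"],s["wrist_force"])
a=env.camera("side")[:,:,::-1];b=env.camera("top")[:,:,::-1]
b=np.clip(b*2.0,0,255)
o=np.hstack([cv2.resize(a,(400,300)).astype(float),cv2.resize(b,(400,300))])
cv2.imwrite("pics/end.png",o.astype(np.uint8))
```

```text
12.5333 [0.44000412 0.16502033 0.22000954] [-0.18039911 -0.55363126  0.3262724 ]
```

View pics/end.png

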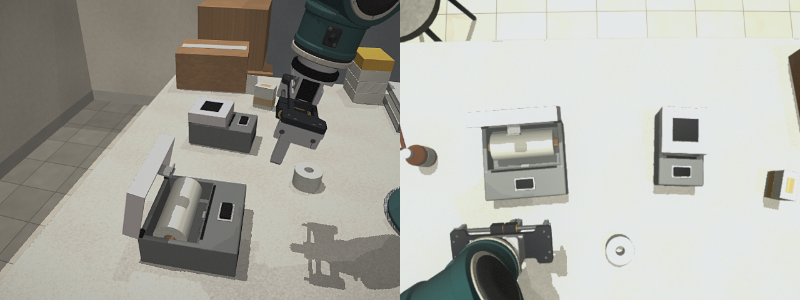

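Both views show the wide cover fully up (top view at about (515,115)), the receipt cover shut (about (683,135)), and the arm clear.

```bash
python3 -c "
from rig import env
env.finish_job()"
```

```text
the job is handed in; nothing more can be done
```

The wide label printer's cover is open and the receipt printer is still shut. The job was handed in at about 12.5 s, well under the 35 s limit; no verdict is reported.

- **Press:** I found the release button at about (0.525, 0.175, 0.09) m from the two cameras. I pushed it straight down with the closed fingers, tilted 12° away from the cover. The force rose from about 2 to 7 N and then jumped to about 22 N when the button reached its stop.
- **Final checks:** After I backed the arm off, both camera views showed the wide cover nearly upright and nothing knocked over. The arm was clear, with under 1 N on the wrist. I judged the cover angle by eye and did not measure it.
- **Disagreement:** The first camera estimates put the button top at 82–86 mm high, a little below the given 90 mm. The height at which the finger touched it agreed with 90 mm.

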